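# Look inside the shielded radio test box

### The job

Open the shielded test box by pressing its red lever pad right down with the fingertips, and keep the lid fully open for three seconds while I look at the radio board inside. Then let the lever up slowly, over a few seconds, so that the lid settles fully shut without dropping or slamming, and move clear. Only press the red pad: do not grip the lever, do not touch the lid, and leave the things beside the box where they are.

Things in the scene. Friction and masses are not known exactly. Their poses are not given: they have to be found in the camera images.
- test_box: grey shielded test box, blue connector panel in front, 220 deep (own x) x 260 wide (y) x 139 mm tall with the lid shut; fixed to the bench at a varying angle about the vertical. Origin: centre of its underside, on the bench, z up. Its front (lever side) faces its own -x, back and to the robot's left. The lid's hinge runs along y at x = +110, z = 98 mm: the lid opens up and away from the lever
- pad_top (a point): centre of the top face of the red press pad in the middle of the lever's cross bar; pad 110 mm along y, 36 deep, 22 thick, about 95 mm clear of the box's front. Axes = the box's with the lever up, then turn with it. Lever up: 217 mm out (-x) from the box's centre, 124 mm above the bench, face tilted 0.25 rad (edge away from the box higher); fully pressed: 223 mm out, 44 mm up, tilted 0.21 rad the other way
- bail (a joint): lever, a steel U-shaped bail 293 mm wide straddling the box, pivoted in its sides at x = -50, z = 70 mm (box frame), 175 mm behind the pad. Rad: 0 = up (lid shut), 0.46 = right down on its stop (lid fully open); the pad's stroke is 80 mm. It takes about 4 to 14 N on the pad, most at the start; the lid's weight drives it up again when let go: no latch, no damper
- lid_part (a joint): lid angle in rad: 0 = shut on its gasket, 0.93 = fully open; link rods turn the lid about twice as far as the lever (some 12 rad per metre of pad stroke)
- lid_edge (a point): middle of the lid's front edge (front face, half-way up its 36 mm skirt); the lid is a grey shell, 224 x 264 mm, about 0.9 kg
- multimeter: orange hand multimeter lying face up, 92 x 190 x 48 mm, its length along its own y; origin at the centre of its underside. To be left alone
- solder_reel: solder reel standing on its flange: black flanges with a yellow disc on top, bright wire between, 62 mm across, 50 mm tall; origin at the centre of its underside. To be left alone
- solvent_pump: white solvent pump bottle with a blue collar and a steel dish on top, 68 mm across, 123 mm tall; origin at the centre of its underside. To be left alone
- radio_module: black radio module with a green board on top and two connector stubs at one end (+y), 56 x 115 x 31 mm (137 mm with the stubs); origin at the centre of its underside. To be left alone

How it is judged:
By the outcome, as a careful person would: the job done as asked, in the order asked, and still so for the second after the job is handed in, with the robot touching nothing.
It also fails if it takes over 61 s, if anything falls off the work surface, if the arm or the gripper's body presses on something with over 40 N, if the wrist force passes 120 N, or if a joint passes its speed limit or range.

### The arm

A 7-joint arm with a two-finger parallel gripper is mounted at the origin on the work surface. World frame = base frame: x ahead of the robot, y to its left, z up, the work surface at z = 0. Lengths are in m, angles in rad, forces in N, time in s.
With the tool pointing down it reaches from about 0.425 to 0.925 m from the base axis. Payload 6.8 kg.
Tool frame: the origin (TCP) lies on the centre line of the jaws, within the pads' length; the fingertips stand 25 mm ahead of it and the grasp point (between the pads) lies 6 mm ahead of it; z points along the fingers, y is the direction in which the jaws open and shut (so a half turn about z gives the same grasp; the last joint's range is limited). The gripper opens to 85 mm and grips with 20 to 120 N. Pads are 22 mm wide; open, the fingers measure 114 mm over their backs; the gripper's body (76 mm by 85 mm) begins 54 mm behind the grasp point. The pads swing forward as they close: fully open they stand 13 mm farther back than shut.
Start: joints at [1.055, 0.477, 0.022, 1.555, -0.011, 1.109, -0.083], TCP at [0.268, -0.62, 0.256] pointing down, gripper open.
Joint ranges: [-2.96, 2.96], [-0.34, 2.1], [-1.41, 1.46], [0.24, 2.44], [-1.37, 4.51], [0.17, 1.92], [-2.96, 2.96]. Speed limits (rad/s): [2.39, 2.39, 3.14, 3.14, 3.14, 3.14, 3.14].

### API

Orientations are given as a unit quaternion [w, x, y, z].
In Python, from station import status, cams, order, models gives the robot as it stands.
- The arm moves only by the tool move_arm, never from a script. Its argument "steps" is one flat list of numbers, 7 for each row, row after row: the gripper's target within -1 to 1 (fully open at 1, half-way at 0, shut at -1), then the shift along the world's x, y, z in cm, then the turn, a rotation vector about the world's x, y, z in degrees. A call has 1 to 8 rows; each row shifts and turns the commanded pose from where the row before left it; what a row does not reach is not made up. A row lasts 1/10 s, in which the tool goes at most 50 mm and 8.59 degrees, less where a joint would pass 70% of its speed; a pose out of reach is approached as far as the arm can. A call with a gripper value outside its range is refused whole. The fingers move at their own pace and stop on an object; "newtons" is the grip in N (left out, the last holds). Time passes only in rows, so rows that do not move let the fingers close. It gives the time, the measured TCP pose, the force and the opening at its end, in the units of the state.
- status.get_obs(): the state, without advancing time (a new reading comes with each control period).
- cams.read_camera(name): name is "scene" or "top"; returns a dict with "pixels" (480x640x3 uint8, red, green, blue), "mtx" (3x3 intrinsics, pixels), "T" (4x4, takes a point from camera to world coordinates). Camera axes: x right, y down, z forward; pixel columns grow to the right and rows downward; lengths in m; the calibration is good to about 2 mm. A picture is of the moment at which its call begins. There is no depth.
- order.hand_in(): hands the job in, once; it reports no verdict.
Trained networks look in the newest picture that a camera, given by its name, has taken for a name from the list of things; names that differ only in an ending like _2 or _b are one class to them, and where a whole thing is asked for, a point or a joint stands for the part that bears it (a point fixed in the world has none). Each returns a list of dicts, best first, with "score" (0 to 1); they miss things now and then, are a little off and sometimes report something else, mostly with a low value. They report only what shows in the picture. A call takes as long as a camera call.
- models.silhouettes(camera, query): "region" (480x640 bool, what is visible of it) and "box" ([centre column, centre row, width, height] in pixels, round what is visible of it).
- models.place_of(camera, query): "position" ([row, column] in pixels: a listed point, or the origin of a listed thing).
The state is a dict: "t": time; "q": joint angles; "joint_vel": joint speeds; "joint_torque": joint torques, N m; "eef_pos": TCP position; "tool_rot": TCP orientation; "contact_force": force on the tool from outside, world axes, zero at the start; "torque": the same for the moment, N m; "gripper_width": opening from 0.0 (shut) to 1.0 (fully open).
Only numpy, scipy, OpenCV 4.12 (cv2) and the standard library are available. Lean on these libraries where they do the work, as an engineer would, in place of code of your own. Each camera call takes 0.05 s, during which the arm holds its last target.

## Working session

There is one attempt and no reset: what is moved stays moved. The work goes in short steps, Python scripts to look and compute and a tool call to move; the robot and the scene stay as the last step left them, time stands still between calls to the robot, and variables do not carry over. Pictures are saved under pics/ and viewed, and the job is handed in when it is done.

Besides the shell and the picture viewer there is one more tool, called after "Emit:" as name(argument=value, ...) on one line, values as JSON. move_arm: Moves the arm, as the interface text tells. Its arguments: {"type":"object","properties":{"steps":{"type":"array"},"newtons":{"type":"number"}},"required":["steps"]}

```bash
mkdir -p pics; ls; python3 - <<'E'
from station import status, cams, models
import cv2, numpy as np
print(status.get_obs())
for n in ("scene","top"):
    d=cams.read_camera(n); cv2.imwrite(f"pics/{n}0.png",d["pixels"][:,:,::-1])
    np.savez(f"{n}0.npz",mtx=d["mtx"],T=d["T"]); print(n,d["mtx"],d["T"])
    for q in ("test_box","pad_top","lid_edge","multimeter","solder_reel","solvent_pump","radio_module"):
        print(n,q,[(np.round(r["position"],1),round(r["score"],2)) for r in models.place_of(n,q)][:3])
E
```

```text
pics
{'t': 0.0, 'q': array([ 1.05489777,  0.47779484,  0.02234136,  1.55646228, -0.01152189,
        1.10929534, -0.08309811]), 'joint_vel': array([ 9.07726538e-04, -1.94572370e-03, -1.94500399e-05, -5.11426067e-04,
       -5.14799992e-04,  2.97636722e-04,  8.79772154e-04]), 'joint_torque': array([-8.81969172e-04, -5.96465063e+01,  1.60777062e+00, -2.81202793e+01,
        1.25588482e-02,  9.24082560e-03,  3.53737016e-05]), 'eef_pos': array([ 0.2674725 , -0.61914372,  0.25532465]), 'tool_rot': array([-8.83222491e-04,  9.79282819e-01,  2.02495238e-01, -2.42597920e-04]), 'contact_force': array([-0.26526696, -0.34945652,  0.64349745]), 'torque': array([-0.03333648, -0.02138541, -0.02021636]), 'gripper_width': 1.0004555763886376}
scene [[473.59547358   0.         328.92737609]
 [  0.         473.59547358 228.03157128]
 [  0.           0.           1.        ]] [[-0.87420131  0.34606061 -0.34060845  0.90326649]
 [ 0.48555205  0.62787759 -0.6082836   0.70053026]
 [ 0.00335742 -0.69714545 -0.71692186  0.80763715]
 [ 0.          0.          0.          1.        ]]
scene test_box [(array([233
[... 308 characters left out ...]
57)]
top [[619.49348926   0.         328.28260629]
 [  0.         619.49348926 245.11119113]
 [  0.           0.           1.        ]] [[ 0.01443891 -0.98108689  0.19302858  0.35254569]
 [-0.99972808 -0.01062967  0.02075526  0.0932012 ]
 [-0.01831088 -0.19327578 -0.98097359  1.27946282]
 [ 0.          0.          0.          1.        ]]
top test_box [(array([238.9, 395. ]), 0.75), (array([312.2, 192.4]), 0.56)]
top pad_top []
top lid_edge [(array([213.9, 343.1]), 0.94), (array([309.3, 191.1]), 0.61)]
top multimeter [(array([310.9, 190.4]), 0.57)]
top solder_reel [(array([372.8, 427.1]), 0.56)]
top solvent_pump [(array([353.3, 369.4]), 0.83)]
top radio_module [(array([233.2, 185.3]), 0.71)]
```

View pics/scene0.png

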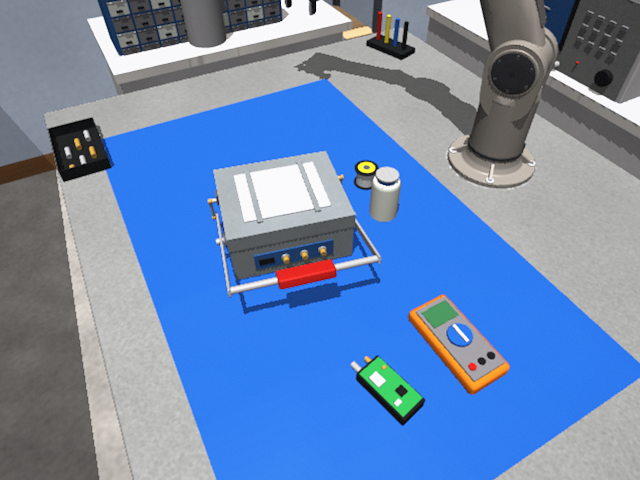

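View pics/top0.png

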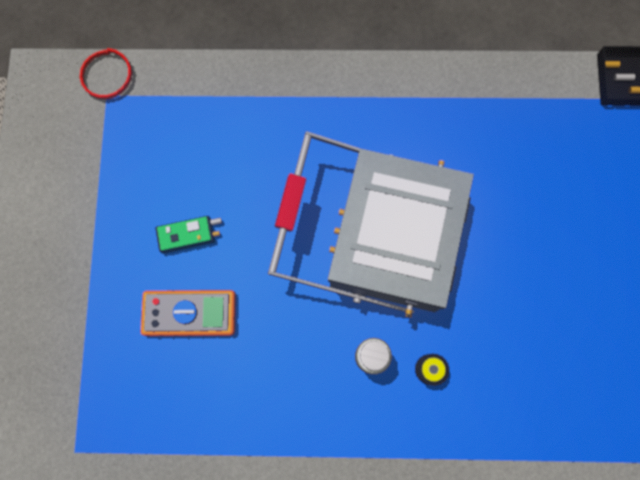

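```bash
cat > h.py <<'E'
import numpy as np, cv2
from scipy.optimize import least_squares
cal={n:np.load(f"{n}0.npz") for n in("scene","top")}
def proj(n,P):
    T=np.linalg.inv(cal[n]["T"]); P=np.atleast_2d(P)@T[:3,:3].T+T[:3,3]
    p=P@cal[n]["mtx"].T; return p[:,:2]/p[:,2:]
def world(p,P):
    c,s=np.cos(p[2]),np.sin(p[2]); P=np.atleast_2d(P)
    return P@np.array([[c,s,0],[-s,c,0],[0,0,1]])+[p[0],p[1],0]
def padpts(bail=0.):
    # pad top centre in box frame, face tilt; box -x edge higher when up
    piv=np.array([-.05,0,.07]); a=bail
    R=lambda t:np.array([[np.cos(t),0,np.sin(t)],[0,1,0],[-np.sin(t),0,np.cos(t)]])
    # tilt .25: -x edge higher => rotation about +y by +.25 gives z=-sin*x => -x higher
    c=np.array([-.217,0,.124]); 
    loc=np.array([[x,y,z] for x in(-.018,.018) for y in(-.055,.055) for z in(0,-.022)])
    pts=loc@R(.25).T+c
    Q=R(-a)
    return (pts-piv)@Q.T+piv, Q@(c-piv)+piv
def red(n,f,roi):
    im=cv2.imread(f); hsv=cv2.cvtColor(im,cv2.COLOR_BGR2HSV)
    m=((hsv[...,0]<8)|(hsv[...,0]>172))&(hsv[...,1]>150)&(hsv[...,2]>80)
    k=np.zeros_like(m); x0,x1,y0,y1=roi; k[y0:y1,x0:x1]=1; return m&k
E
python3 - <<'E'
from h import *
ms={"top":red("top","pics/top0.png",(260,330,160,250)),"scene":red("scene","pics/scene0.png",(250,360,240,310))}
def mom(m):
    M=cv2.moments(m.astype(np.uint8),True); A=M["m00"]; return np.array([M["m10"]/A,M["m01"]/A,M["mu20"]/A,M["mu11"]/A,M["mu02"]/A])
def hm(n,p):
    h=cv2.convexHull(proj(n,world(p,padpts()[0])).astype(np.float32))
    M=cv2.moments(h); A=M["m00"]; return np.array([M["m10"]/A,M["m01"]/A,M["mu20"]/A,M["mu11"]/A,M["mu02"]/A])
obs={n:mom(m) for n,m in ms.items()}; print(obs)
lid=np.array([[-.112,.132,.139],[.112,.132,.139],[.112,-.132,.139],[-.112,-.132,.139]])
lp=np.array([[359,151],[473,174],[446,307],[330,279]])
w=np.array([1,1,.05,.05,.05])
def res(p,l=1): return np.concatenate([(hm(n,p)-obs[n])*w for n in obs]+[l*.5*(proj("top",world(p,lid))-lp).ravel()])
for l in(0,1):
    r=least_squares(lambda p:res(p,l),[.55,-.05,-.2],diff_step=1e-4); p=r.x; print(p,np.round(r.fun,1))
    print("pad up",world(p,padpts()[1]),"down",world(p,padpts(.46)[1]))
np.save("pose.npy",p)
ax=world([0,0,p[2]],[1,0,0]);print(ax)
for n in("scene","top"):
    im=cv2.imread(f"pics/{n}0.png")
    cv2.polylines(im,[cv2.convexHull(np.round(proj(n,world(p,padpts()[0]))).astype(np.int32))],True,(0,255,0),1)
    cv2.polylines(im,[np.round(proj(n,world(p,lid))).astype(np.int32)],True,(0,255,255),1)
    cv2.imwrite(f"pics/{n}fit.png",im)
a=cv2.imread("pics/scenefit.png")[130:330,180:420];b=cv2.imread("pics/topfit.png")[110:330,250:490]
b=b[:200];cv2.imwrite("pics/fit.png",cv2.resize(np.hstack([a,b]),(800,333)))
E
```

```text
{'top': array([290.14775414, 201.62056738,  34.57273136, -51.78554483,
       219.2922011 ]), 'scene': array([305.53505535, 273.33671587, 268.88161245, -52.1672465 ,
        40.11079217])}
[0.71893283 0.40718592 1.33807955] [-0.  -0.3  1.  -0.4  1.9  0.2 -0.2  0.9 -0.   0.6 -0.   0.  -0.   0.
 -0.  -0.  -0.  -0. ]
pad up [[0.66888788 0.1960355  0.124     ]] down [[0.66736255 0.18959982 0.0442475 ]]
[ 0.61699364 -0.0208258  -1.80067244] [ 0.2  0.3  0.7 -0.5  2.   0.8 -0.4  0.9 -0.   0.4  0.7 -2.   0.7 -0.4
 -0.1  0.2 -1.4 -0.3]
pad up [[0.66643859 0.19046593 0.124     ]] down [[0.66794562 0.19690591 0.0442475 ]]
[[-0.2278569  -0.97369463  0.        ]]
```

View pics/fit.png

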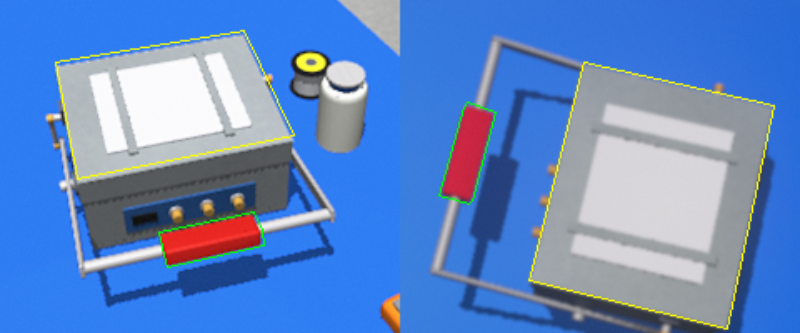

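The overlay fits both views: the pad is at about (290,202) in top and (305,273) in scene, and the lid outline sits on its edges. I'll shut the gripper and fly high to above the pad.

Emit:
move_arm(steps=[-1, 1.5, 3, 1.5, 0, 0, 7.5, -1, 1.5, 3, 1.5, 0, 0, 7.5, -1, 1.7, 3.4, 1, 0, 0, 7.5, -1, 1.7, 3.4, 1, 0, 0, 7.5, -1, 1.7, 3.4, 0, 0, 0, 7.5, -1, 1.7, 3.4, 0, 0, 0, 7.5, -1, 1.7, 3.4, 0, 0, 0, 7.5, -1, 1.7, 3.4, 0, 0, 0, 0])

```text
t: 1.6
eef_pos: [0.4002, -0.3543, 0.3066]
tool_rot: [0.0, 0.788, 0.616, 0.0]
contact_force: [-0.4, -0.6, 0.2]
gripper_width: 0.003
```

Emit:
move_arm(steps=[-1, 1.7, 3.4, 0, 0, 0, 0, -1, 1.7, 3.4, 0, 0, 0, 0, -1, 1.7, 3.4, 0, 0, 0, 0, -1, 1.7, 3.4, 0, 0, 0, 0, -1, 1.7, 3.4, 0, 0, 0, 0, -1, 1.7, 3.4, 0, 0, 0, 0, -1, 1.7, 3.4, 0, 0, 0, 0, -1, 1.7, 3.4, 0, 0, 0, 0])

```text
t: 2.4
eef_pos: [0.5362, -0.0824, 0.3066]
tool_rot: [0.0, 0.789, 0.615, 0.0]
contact_force: [0.0, 0.2, 0.1]
gripper_width: -0.0
```

Emit:
move_arm(steps=[-1, 1.7, 3.4, 0, 0, 0, 0, -1, 1.7, 3.4, 0, 0, 0, 0, -1, 1.7, 3.4, 0, 0, 0, 0, -1, 1.7, 3.4, 0, 0, 0, 0, -1, 1.7, 3.4, 0, 0, 0, 0, -1, 1.7, 3.4, 0, -4, 1, 0, -1, 1.7, 3.4, 0, -4, 1, 0, -1, 0, 0, 0, 0, 0, 0])

```text
t: 3.2
eef_pos: [0.6541, 0.1644, 0.3049]
tool_rot: [0.042, 0.783, 0.618, -0.056]
contact_force: [-1.0, 1.1, 0.6]
gripper_width: -0.001
```

```bash
cat >> h.py <<'E'
def tip(L=.025):
    from station import status
    from scipy.spatial.transform import Rotation as R
    o=status.get_obs(); z=R.from_quat(np.roll(o["tool_rot"],-1)).as_matrix()[:,2]
    return o,z,o["eef_pos"]+L*z
E
python3 - <<'E'
from h import *
p=np.load("pose.npy"); o,z,t=tip(); print(o["eef_pos"],z,t)
print(np.round(o["q"],2))
piv=-.05
for a in np.linspace(0,.5,11): print(round(a,2),np.round(world(p,padpts(a)[1])-t,4))
E
```

```text
[0.65405515 0.1644454  0.3048858 ] [-0.03533538 -0.13559387 -0.99013419] [0.65317177 0.16105555 0.28013244]
[-0.07  0.52 -0.49  1.42  0.34  1.36 -0.83]
0.0 [[ 0.0133  0.0294 -0.1561]]
0.05 [[ 0.0138  0.0318 -0.1645]]
0.1 [[ 0.0143  0.0338 -0.1731]]
0.15 [[ 0.0147  0.0354 -0.1817]]
0.2 [[ 0.015   0.0366 -0.1904]]
0.25 [[ 0.0151  0.0374 -0.1991]]
0.3 [[ 0.0152  0.0377 -0.2079]]
0.35 [[ 0.0152  0.0376 -0.2167]]
0.4 [[ 0.0151  0.037  -0.2254]]
0.45 [[ 0.0148  0.0361 -0.2341]]
0.5 [[ 0.0145  0.0347 -0.2428]]
```

Emit:
move_arm(steps=[-1, 0.5, 1.1, -1, 0, 0, 0, -1, 0.5, 1.1, -2, 0, 0, 0, -1, 0.4, 1.1, -2.5, 0, 0, 0, -1, 0, 0, -2.5, 0, 0, 0, -1, 0, 0, -2.5, 0, 0, 0, -1, 0, 0, -1.5, 0, 0, 0, -1, 0, 0, -1, 0, 0, 0, -1, 0, 0, 0, 0, 0, 0])

```text
t: 4.0
eef_pos: [0.6682, 0.1864, 0.1746]
tool_rot: [0.044, 0.787, 0.613, -0.058]
contact_force: [0.2, 0.2, 0.3]
gripper_width: -0.0
```

```bash
python3 - <<'E'
from h import *
from station import cams
p=np.load("pose.npy"); o,z,t=tip(); print(o["eef_pos"],t, world(p,padpts()[1])-t, o["contact_force"])
ims=[]
for n,(x,y) in (("scene",(180,80)),("top",(220,60))):
    d=cams.read_camera(n); im=d["pixels"][:,:,::-1].copy()
    u=proj(n,t)[0]; print(n,u); ims.append(im[y:y+260,x:x+260])
cv2.imwrite("pics/pre.png",cv2.resize(np.hstack(ims),(800,400)))
E
```

```text
[0.66816423 0.18639873 0.17461183] [0.6672351  0.18289707 0.14987572] [[-0.00079651  0.00756887 -0.02587572]] [0.22050271 0.1647041  0.286603  ]
scene [303.13538312 256.3677482 ]
top [294.18113537 196.76180233]
```

View pics/pre.png

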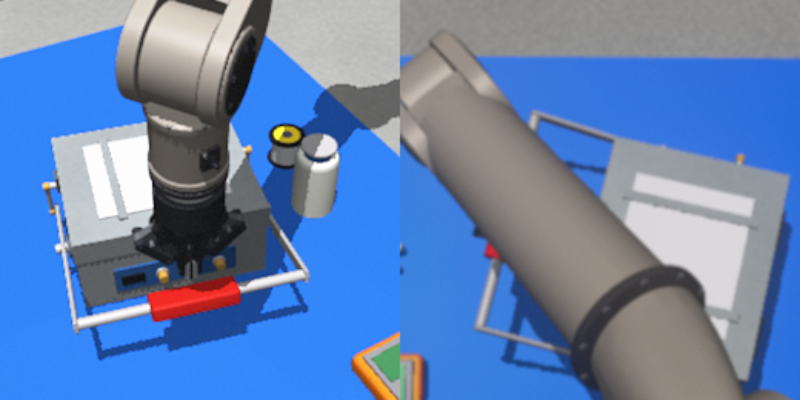

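The tip is above the pad but about 7 mm short of its centre, and the forearm lies over the box's front corner. Before pressing, I'll check whether the opening lid clears the arm by fitting a kinematic model to the recorded joint/TCP pairs.

```bash
cat > kin.py <<'E'
import numpy as np, itertools
from scipy.spatial.transform import Rotation as R
from scipy.optimize import least_squares
def Rz(a): return R.from_euler('z',a).as_matrix()
def Ry(a): return R.from_euler('y',a).as_matrix()
def fk(P,s,q,full=False):
    yaw,d1,L1,L2,L3,c7,e1,e2=P
    M=Rz(yaw+s[0]*q[0])@Ry(q[1]); sh=np.array([0,0,d1])
    M3=M@Rz(s[1]*q[2]); el=sh+M3@[e1,0,L1]
    M4=M3@Ry(q[3]); M5=M4@Rz(s[2]*q[4]); wr=el+M5@[0,0,L2]+M4@[e2,0,0]
    M7=M5@Ry(q[5])@Rz(s[3]*q[6]+c7); t=wr+M7@[0,0,L3]
    return (sh,el,wr,t,M7) if full else (t,M7)
E
python3 - <<'E'
from kin import *
from station import status
o=status.get_obs()
D=[([1.05489777,.47779484,.02234136,1.55646228,-.01152189,1.10929534,-.08309811],[.2674725,-.61914372,.25532465],[-8.83e-4,.979282819,.202495,-2.426e-4]),
([-.07,.52,-.49,1.42,.34,1.36,-.83],[.65405515,.1644454,.3048858],[.042,.783,.618,-.056]),
(o["q"],o["eef_pos"],o["tool_rot"])]
best=[]
for s in itertools.product((1,-1),repeat=4):
  for y0 in(-2.2,-.1,1,np.pi-.1):
    def f(P):
        r=[]
        for (q,t,w),k in zip(D,(1,.1,1)):
            a,M=fk(P,s,q); W=R.from_quat(np.roll(w,-1)).as_matrix()
            r+=list(k*(a-t))+list(k*.3*(M-W).ravel())
        return np.array(r+list(.003*P[6:]))
    for c in(0,1.57,3.14,-1.57):
        z=least_squares(f,[y0,.35,.4,.4,.2,c,0,0]); best.append((z.cost,s,z.x,z.fun))
best.sort(key=lambda b:b[0])
for b in best[:3]: print(b[0],b[1],np.round(b[2],3)); 
print(np.round(best[0][3],3)); b=best[0]
np.savez("kin.npz",P=b[2],s=b[1])
print(np.round(o["q"],3)); print([np.round(v,3) for v in fk(b[2],b[1],o["q"],True)[:4]])
E
```

```text
1.6524256500037864e-05 (-1, -1, -1, -1) [-0.092  0.292  0.573  0.342  0.302  1.48   0.135  0.031]
1.6524256500037867e-05 (-1, -1, -1, -1) [-0.092  0.292  0.573  0.342  0.302  1.48   0.135  0.031]
1.6524256500037952e-05 (-1, -1, -1, -1) [-0.092  0.292  0.573  0.342  0.302  1.48   0.135  0.031]
[ 0.     0.    -0.     0.    -0.     0.    -0.    -0.     0.     0.
 -0.     0.    -0.     0.001 -0.001 -0.     0.    -0.     0.     0.
  0.     0.    -0.    -0.     0.    -0.     0.    -0.    -0.    -0.004
  0.    -0.     0.001  0.    -0.004  0.     0.     0.   ]
[-0.117  0.663 -0.456  1.489  0.413  1.176 -0.933]
[array([0.   , 0.   , 0.292]), array([0.446, 0.071, 0.669]), array([0.683, 0.228, 0.476]), array([0.669, 0.187, 0.177])]
```

The model gives over 20 cm between the forearm and the open lid, so the pose is safe. Next I'll correct the outward offset and approach contact.

Emit:
move_arm(steps=[-1, 0, 0.5, 0, 0, 0, 0, -1, 0, 0.4, -0.5, 0, 0, 0, -1, 0, 0, -0.5, 0, 0, 0, -1, 0, 0, -0.4, 0, 0, 0, -1, 0, 0, -0.3, 0, 0, 0, -1, 0, 0, 0, 0, 0, 0])

```text
t: 4.7
eef_pos: [0.6684, 0.196, 0.1585]
tool_rot: [0.044, 0.787, 0.613, -0.057]
contact_force: [-0.9, -0.2, 0.2]
gripper_width: 0.003
```

```bash
python3 - <<'E'
from h import *
p=np.load("pose.npy"); o,z,t=tip(); print(o["eef_pos"],t, world(p,padpts()[1])-t, o["contact_force"])
E
```

```text
[0.66840868 0.19595132 0.15854226] [0.6675128  0.19245775 0.13380378] [[-0.00107422 -0.00199182 -0.00980378]] [-0.87589805 -0.22660538  0.18733711]
```

Emit:
move_arm(steps=[-1, 0, 0, -0.3, 0, 0, 0, -1, 0, 0, -0.3, 0, 0, 0, -1, 0, 0, -0.3, 0, 0, 0, -1, 0, 0, -0.3, 0, 0, 0, -1, 0, 0, -0.2, 0, 0, 0])

```text
t: 5.2
eef_pos: [0.6692, 0.1978, 0.1467]
tool_rot: [0.044, 0.787, 0.613, -0.055]
contact_force: [-1.5, 1.6, 7.6]
gripper_width: -0.002
```

Emit:
move_arm(steps=[-1, 0, 0.1, -0.3, 0, 0, 0, -1, 0, 0.1, -0.4, 0, 0, 0, -1, 0, 0.1, -0.4, 0, 0, 0, -1, 0, 0.1, -0.4, 0, 0, 0, -1, 0, 0.1, -0.4, 0, 0, 0, -1, 0, 0, -0.4, 0, 0, 0, -1, 0, 0, -0.4, 0, 0, 0, -1, 0, 0, -0.4, 0, 0, 0])

```text
t: 6.0
eef_pos: [0.6704, 0.2036, 0.1163]
tool_rot: [0.044, 0.787, 0.613, -0.054]
contact_force: [0.7, 3.3, 7.8]
gripper_width: 0.002
```

```bash
python3 - <<'E'
from h import *
from station import cams
p=np.load("pose.npy"); o,z,t=tip(); print(o["eef_pos"],t, o["contact_force"])
for a in(.1,.15,.2,.25): print(a,world(p,padpts(a)[1])-t)
ims=[]
for n,(x,y) in (("scene",(180,80)),("top",(220,60))):
    d=cams.read_camera(n); im=d["pixels"][:,:,::-1].copy(); ims.append(im[y:y+260,x:x+260])
cv2.imwrite("pics/mid.png",cv2.resize(np.hstack(ims),(800,400)))
E
```

```text
[0.67038595 0.20361145 0.11634074] [0.66963758 0.2002278  0.09158209] [0.73607476 3.34045908 7.79069953]
0.1 [[-0.00216072 -0.00532504  0.01547596]]
0.15 [[-0.00178755 -0.00373039  0.00685539]]
0.2 [[-0.00151302 -0.00255725 -0.00183627]]
0.25 [[-0.00133781 -0.00180855 -0.01057728]]
```

View pics/mid.png

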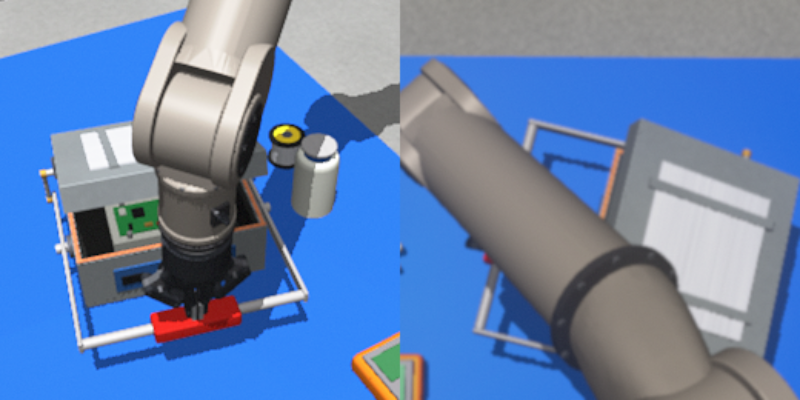

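The lid is opening with the tip centred on the pad. I'll continue down.

Emit:
move_arm(steps=[-1, 0, 0, -0.5, 0, 0, 0, -1, 0, 0, -0.5, 0, 0, 0, -1, 0, 0, -0.5, 0, 0, 0, -1, 0, 0, -0.5, 0, 0, 0, -1, 0, -0.1, -0.5, 0, 0, 0, -1, 0, 0, -0.5, 0, 0, 0, -1, 0, -0.1, -0.4, 0, 0, 0, -1, 0, 0, -0.3, 0, 0, 0])

```text
t: 6.9
eef_pos: [0.6693, 0.2007, 0.0779]
tool_rot: [0.044, 0.787, 0.613, -0.055]
contact_force: [0.7, 3.5, 4.0]
gripper_width: 0.0
```

Emit:
move_arm(steps=[-1, 0, 0, -0.3, 0, 0, 0, -1, 0, 0, -0.3, 0, 0, 0, -1, 0, 0, -0.2, 0, 0, 0, -1, 0, 0, 0, 0, 0, 0])

```text
t: 7.3
eef_pos: [0.6687, 0.199, 0.0699]
tool_rot: [0.045, 0.787, 0.613, -0.057]
contact_force: [-0.3, 1.8, 8.2]
gripper_width: -0.0
```

Emit:
move_arm(steps=[-1, 0, 0, -0.2, 0, 0, 0, -1, 0, 0, -0.2, 0, 0, 0, -1, 0, 0, 0, 0, 0, 0])

```text
t: 7.6
eef_pos: [0.6689, 0.199, 0.0695]
tool_rot: [0.045, 0.787, 0.613, -0.057]
contact_force: [-8.5, -0.5, 30.0]
gripper_width: 0.003
```

```bash
python3 - <<'E'
from h import *
from station import cams
p=np.load("pose.npy"); o,z,t=tip(); print(o["t"],o["eef_pos"],t, o["contact_force"])
for a in(.44,.46): print(a,world(p,padpts(a)[1])-t)
ims=[]
for n,(x,y) in (("scene",(180,80)),("top",(220,60))):
    d=cams.read_camera(n); im=d["pixels"][:,:,::-1].copy(); ims.append(im[y:y+260,x:x+260])
cv2.imwrite("pics/open.png",cv2.resize(np.hstack(ims),(800,400)))
E
```

```text
7.6 [0.66887238 0.19901929 0.06949094] [0.6680156  0.19548785 0.04475645] [-8.47769089 -0.48272545 29.97949577]
0.44 [[3.94644480e-05 1.88571961e-03 2.96824704e-03]]
0.46 [[-6.99738549e-05  1.41805991e-03 -5.08951100e-04]]
```

View pics/open.png

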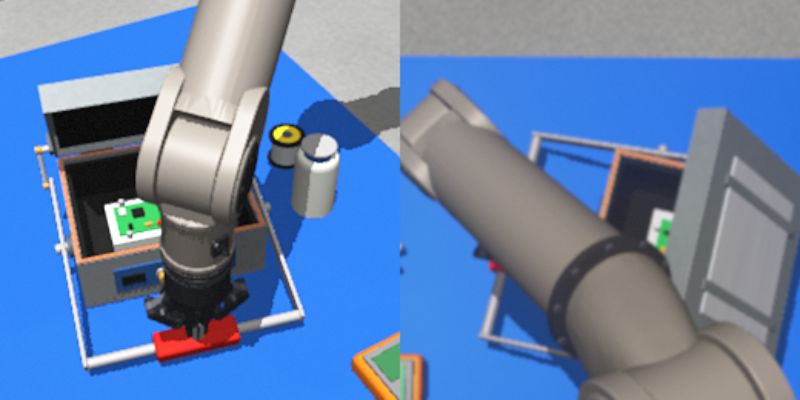

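The lever is on its stop: force jumped from 8 to 30 N, tip height matches 0.46 rad, and the lid is wide open. I'll ease off slightly and hold.

Emit:
move_arm(steps=[-1, 0, 0, 0.1, 0, 0, 0, -1, 0, 0, 0, 0, 0, 0, -1, 0, 0, 0, 0, 0, 0, -1, 0, 0, 0, 0, 0, 0, -1, 0, 0, 0, 0, 0, 0, -1, 0, 0, 0, 0, 0, 0, -1, 0, 0, 0, 0, 0, 0, -1, 0, 0, 0, 0, 0, 0])

```text
t: 8.5
eef_pos: [0.6688, 0.199, 0.0696]
tool_rot: [0.045, 0.787, 0.613, -0.057]
contact_force: [-5.5, 0.2, 23.5]
gripper_width: -0.005
```

Emit:
move_arm(steps=[-1, 0, 0, 0, 0, 0, 0, -1, 0, 0, 0, 0, 0, 0, -1, 0, 0, 0, 0, 0, 0, -1, 0, 0, 0, 0, 0, 0, -1, 0, 0, 0, 0, 0, 0, -1, 0, 0, 0, 0, 0, 0, -1, 0, 0, 0, 0, 0, 0, -1, 0, 0, 0, 0, 0, 0])

```text
t: 9.3
eef_pos: [0.6688, 0.199, 0.0696]
tool_rot: [0.045, 0.787, 0.613, -0.057]
contact_force: [-5.7, 0.5, 24.5]
gripper_width: -0.003
```

Emit:
move_arm(steps=[-1, 0, 0, 0, 0, 0, 0, -1, 0, 0, 0, 0, 0, 0, -1, 0, 0, 0, 0, 0, 0, -1, 0, 0, 0, 0, 0, 0, -1, 0, 0, 0, 0, 0, 0, -1, 0, 0, 0, 0, 0, 0, -1, 0, 0, 0, 0, 0, 0, -1, 0, 0, 0, 0, 0, 0])

```text
t: 10.1
eef_pos: [0.6689, 0.199, 0.0696]
tool_rot: [0.045, 0.787, 0.613, -0.057]
contact_force: [-6.4, 1.0, 24.4]
gripper_width: -0.0
```

Emit:
move_arm(steps=[-1, 0, 0, 0, 0, 0, 0, -1, 0, 0, 0, 0, 0, 0, -1, 0, 0, 0, 0, 0, 0, -1, 0, 0, 0, 0, 0, 0, -1, 0, 0, 0, 0, 0, 0, -1, 0, 0, 0, 0, 0, 0, -1, 0, 0, 0, 0, 0, 0, -1, 0, 0, 0, 0, 0, 0])

```text
t: 10.9
eef_pos: [0.6688, 0.199, 0.0696]
tool_rot: [0.045, 0.787, 0.613, -0.057]
contact_force: [-5.2, 1.4, 24.7]
gripper_width: -0.002
```

Emit:
move_arm(steps=[-1, 0, 0, 0, 0, 0, 0, -1, 0, 0, 0, 0, 0, 0, -1, 0, 0, 0, 0, 0, 0, -1, 0, 0, 0, 0, 0, 0])

```text
t: 11.3
eef_pos: [0.6688, 0.199, 0.0696]
tool_rot: [0.045, 0.787, 0.613, -0.057]
contact_force: [-6.1, 0.1, 25.9]
gripper_width: 0.004
```

```bash
python3 - <<'E'
from h import *
from station import cams
p=np.load("pose.npy"); o,z,t=tip(); print(o["t"],o["eef_pos"],t, o["contact_force"])
d=cams.read_camera("scene"); cv2.imwrite("pics/open2.png",d["pixels"][60:360,150:470,::-1])
E
```

```text
11.3 [0.66884039 0.19902057 0.06958861] [0.66798385 0.19550021 0.04485253] [-6.1169677   0.08152926 25.88987005]
```

View pics/open2.png

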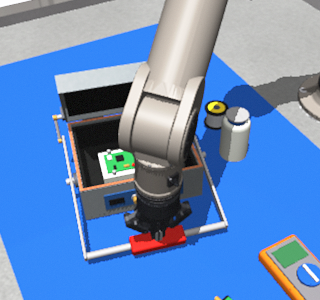

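Held for 3.7 s. Next is the slow release, following the arc.

Emit:
move_arm(steps=[-1, 0, 0, 0.2, 0, 0, 0, -1, 0, 0, 0.2, 0, 0, 0, -1, 0, 0, 0.2, 0, 0, 0, -1, 0, 0.05, 0.2, 0, 0, 0, -1, 0, 0.05, 0.2, 0, 0, 0, -1, 0, 0, 0.2, 0, 0, 0, -1, 0, 0, 0.2, 0, 0, 0, -1, 0, 0, 0.2, 0, 0, 0])

```text
t: 12.15
eef_pos: [0.6686, 0.1997, 0.0824]
tool_rot: [0.045, 0.787, 0.613, -0.057]
contact_force: [-0.9, -1.8, 3.9]
gripper_width: -0.0
```

Emit:
move_arm(steps=[-1, 0, 0.05, 0.2, 0, 0, 0, -1, 0, 0, 0.2, 0, 0, 0, -1, 0, 0, 0.2, 0, 0, 0, -1, 0, 0, 0.2, 0, 0, 0, -1, 0, 0, 0.2, 0, 0, 0, -1, 0, 0, 0.2, 0, 0, 0, -1, 0, 0, 0.2, 0, 0, 0, -1, 0, 0, 0.2, 0, 0, 0])

```text
t: 12.95
eef_pos: [0.6689, 0.2008, 0.0986]
tool_rot: [0.044, 0.787, 0.613, -0.056]
contact_force: [0.4, -2.6, 5.0]
gripper_width: -0.002
```

Emit:
move_arm(steps=[-1, 0, 0, 0.2, 0, 0, 0, -1, 0, 0, 0.2, 0, 0, 0, -1, 0, 0, 0.2, 0, 0, 0, -1, 0, -0.05, 0.2, 0, 0, 0, -1, 0, 0, 0.2, 0, 0, 0, -1, 0, -0.05, 0.2, 0, 0, 0, -1, 0, 0, 0.2, 0, 0, 0, -1, 0, -0.05, 0.2, 0, 0, 0])

```text
t: 13.75
eef_pos: [0.6687, 0.1998, 0.1147]
tool_rot: [0.044, 0.787, 0.613, -0.056]
contact_force: [-1.2, -1.2, 5.8]
gripper_width: -0.001
```

Emit:
move_arm(steps=[-1, 0, 0, 0.2, 0, 0, 0, -1, 0, -0.05, 0.2, 0, 0, 0, -1, 0, 0, 0.15, 0, 0, 0, -1, 0, -0.05, 0.15, 0, 0, 0, -1, 0, 0, 0.15, 0, 0, 0, -1, 0, -0.05, 0.15, 0, 0, 0, -1, 0, 0, 0.15, 0, 0, 0, -1, 0, -0.05, 0.15, 0, 0, 0])

```text
t: 14.55
eef_pos: [0.6683, 0.198, 0.1276]
tool_rot: [0.044, 0.787, 0.613, -0.057]
contact_force: [-1.4, -1.4, 5.9]
gripper_width: -0.002
```

Emit:
move_arm(steps=[-1, 0, 0, 0.1, 0, 0, 0, -1, 0, -0.05, 0.1, 0, 0, 0, -1, 0, 0, 0.1, 0, 0, 0, -1, 0, -0.05, 0.1, 0, 0, 0, -1, 0, 0, 0.1, 0, 0, 0, -1, 0, -0.05, 0.1, 0, 0, 0, -1, 0, 0, 0.1, 0, 0, 0, -1, 0, -0.05, 0.1, 0, 0, 0])

```text
t: 15.35
eef_pos: [0.668, 0.1964, 0.1356]
tool_rot: [0.044, 0.786, 0.613, -0.057]
contact_force: [-2.5, -0.7, 6.5]
gripper_width: -0.002
```

Emit:
move_arm(steps=[-1, 0, 0, 0.1, 0, 0, 0, -1, 0, -0.05, 0.1, 0, 0, 0, -1, 0, 0, 0.1, 0, 0, 0, -1, 0, 0, 0.1, 0, 0, 0, -1, 0, 0, 0.1, 0, 0, 0, -1, 0, 0, 0.1, 0, 0, 0, -1, 0, 0, 0.1, 0, 0, 0, -1, 0, 0, 0.1, 0, 0, 0])

```text
t: 16.15
eef_pos: [0.6676, 0.1948, 0.1431]
tool_rot: [0.044, 0.787, 0.613, -0.058]
contact_force: [-3.2, -3.0, 4.4]
gripper_width: 0.002
```

Emit:
move_arm(steps=[-1, 0, 0, 0.06, 0, 0, 0, -1, 0, 0, 0.06, 0, 0, 0, -1, 0, 0, 0.06, 0, 0, 0, -1, 0, 0, 0.06, 0, 0, 0, -1, 0, 0, 0.06, 0, 0, 0, -1, 0, 0, 0.06, 0, 0, 0, -1, 0, 0, 0.06, 0, 0, 0, -1, 0, 0, 0.06, 0, 0, 0])

```text
t: 16.95
eef_pos: [0.6674, 0.1937, 0.1476]
tool_rot: [0.044, 0.787, 0.613, -0.059]
contact_force: [-3.4, -3.8, 5.3]
gripper_width: 0.003
```

Emit:
move_arm(steps=[-1, 0, 0, 0.06, 0, 0, 0, -1, 0, 0, 0.06, 0, 0, 0, -1, 0, 0, 0.06, 0, 0, 0, -1, 0, 0, 0.06, 0, 0, 0, -1, 0, 0, 0.06, 0, 0, 0, -1, 0, 0, 0.06, 0, 0, 0, -1, 0, 0, 0.06, 0, 0, 0, -1, 0, 0, 0.06, 0, 0, 0])

```text
t: 17.75
eef_pos: [0.6683, 0.1951, 0.1523]
tool_rot: [0.044, 0.787, 0.613, -0.057]
contact_force: [0.2, 0.7, -0.5]
gripper_width: -0.001
```

Contact is gone. I'll check that the lid is shut, then retreat outward and up.

Emit:
move_arm(steps=[-1, 0, 0, 0.2, 0, 0, 0, -1, 0, 0, 0.5, 0, 0, 0, -1, 0, 0, 1.5, 0, 0, 0, -1, 0, 0.5, 2.5, 0, 0, 0, -1, 0.5, 2, 3, 0, 0, 0, -1, 0.5, 3, 3, 0, 0, 0, -1, 0.5, 3, 2, 0, 0, 0, -1, 0.5, 3, 1, 0, 0, 0])

```text
t: 18.55
eef_pos: [0.6895, 0.3117, 0.2946]
tool_rot: [0.044, 0.787, 0.613, -0.054]
contact_force: [0.8, 0.3, -0.0]
gripper_width: -0.004
```

Emit:
move_arm(steps=[-1, 0.5, 3, 1, 0, 0, 0, -1, 0, 2, 0, 0, 0, 0, -1, 0, 0, 0, 0, 0, 0, -1, 0, 0, 0, 0, 0, 0, -1, 0, 0, 0, 0, 0, 0])

```text
t: 19.05
eef_pos: [0.6942, 0.3584, 0.3004]
tool_rot: [0.045, 0.787, 0.613, -0.057]
contact_force: [-1.2, -0.9, 0.7]
gripper_width: 0.002
```

```bash
python3 - <<'E'
from h import *
from station import cams
p=np.load("pose.npy"); o,z,t=tip(); print(o["t"],o["eef_pos"], o["contact_force"],o["joint_vel"].round(3))
ims=[]
for n in ("scene","top"):
    d=cams.read_camera(n); im=d["pixels"][:,:,::-1].copy(); ref=cv2.imread(f"pics/{n}0.png")
    cv2.imwrite(f"pics/{n}end.png",im); ims+=[im]
    df=cv2.absdiff(im,ref).max(2)>40; x=np.zeros_like(im); x[df]=255; ims+=[x]
cv2.imwrite("pics/end.png",cv2.resize(np.vstack([np.hstack(ims[:2]),np.hstack(ims[2:])]),(800,600)))
E
```

```text
19.05 [0.69422483 0.35840525 0.30044221] [-1.24991927 -0.89190673  0.74201195] [ 0.01  -0.001  0.002  0.004 -0.002 -0.003 -0.004]
```

View pics/end.png

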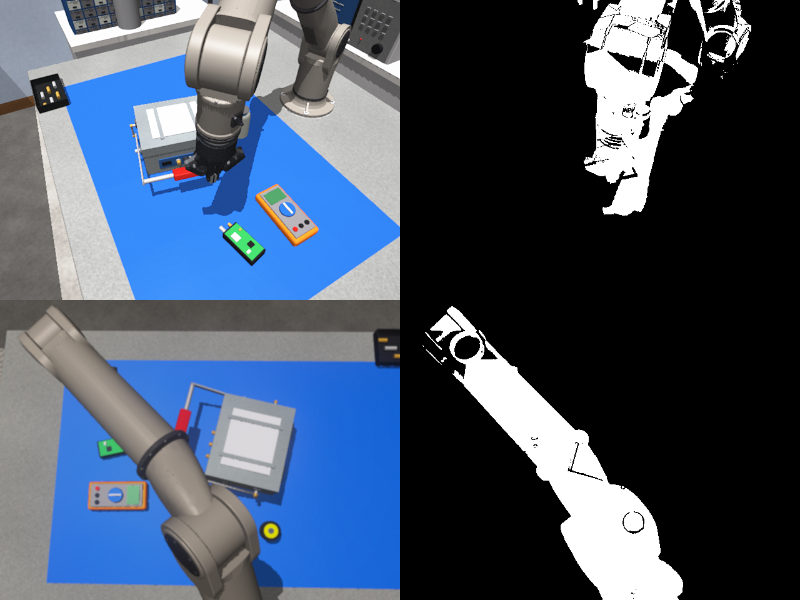

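The lid, lever, multimeter, module and reel match the first pictures. Only the arm and its shadow differ.

```bash
python3 -c "
from station import order; print(order.hand_in())"
```

```text
the job is handed in; nothing more can be done
None
```

I opened the box by pressing only the red pad with the shut fingertips, held the lid open, let it down slowly and moved clear. The job was handed in at about 19 s of the 61 s allowed.

- **Opening:** The lever reached its stop. The force rose from 8 N to 30 N, and the tip height matched 0.46 rad to within 1 mm. The pictures showed the lid wide open, and I held it there for about 3.7 s at roughly 25 N.
- **Closing:** I let the lever up over about 6 s, slowing to about 6 mm/s over the last 5 mm or so. Every reading showed contact until the pad was within about 1 mm of its top position.
- **Last checks:** The force on the tool is near zero and the arm is clear of the box. Comparing the final pictures with the first ones, the visible parts of the lid, lever and things beside the box are unchanged. The arm hides the solvent pump in the top view and mostly in the scene view. It was unmoved in the earlier scene pictures, and the gripper never went near it.
- **Failed checks:** None failed or disagreed. Lid and lever angles can't be read directly, so "fully open" and "fully shut" come from the pictures, tip height and force.

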